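# Close up the vial row with the click stop

### The arm

A 7-joint arm with a two-finger parallel gripper is mounted at the origin on a cart in front of the work surface, level with it; the furniture and walls round the work are solid. World frame = base frame: x ahead of the robot, y to its left, z up, the work surface at z = 0. Lengths are in m, angles in rad, forces in N, time in s.
With the tool pointing down it reaches from about 0.425 to 0.95 m from the base axis. Payload 4.7 kg.
Tool frame: the origin (TCP) lies on the centre line of the jaws, within the pads' length; the fingertips stand robot.nose_length ahead of it and the grasp point (between the pads) lies 8 mm behind it (robot.nose_length is the distance from the TCP to the fingertips, in m); z points along the fingers, y is the line along which they close (so a half turn about z gives the same grasp; the last joint's range is limited). The gripper opens to 85 mm and grips with 20 to 120 N. Pads are 22 mm wide; open, the fingers measure 114 mm over their backs; the gripper's body (76 mm by 85 mm) begins 54 mm behind the grasp point. The pads swing forward as they close: fully open they stand 13 mm farther back than shut.
Start: joints at [-1.159, 0.469, -0.049, 1.532, 0.024, 1.141, -0.082], TCP at [0.288, 0.611, 0.242] pointing down, gripper open.
Joint ranges: [-2.59, 2.59], [-0.33, 1.99], [-1.39, 1.29], [0.1, 2.45], [-1.04, 4.18], [0.21, 1.99], [-2.66, 2.66]. Speed limits (rad/s): [2.57, 2.57, 3.14, 3.14, 3.14, 3.14, 3.14].

### API

Orientations are given as [roll, pitch, yaw] about the fixed x, y, z axes, in that order (R = Rz(yaw) Ry(pitch) Rx(roll)).
In Python, from plant import robot gives the robot as it stands. Calls block until the motion is done:
- robot.goto(position, orientation): joint-space move of the TCP to a pose.
- robot.move_straight(position, vel=0.15, attitude=None, contact_N=None): straight line of the TCP; attitude=None keeps the orientation; vel is the mean speed in m/s. With contact_N (N) it stops when the force on the tool has changed by that much, and returns True; else False.
- robot.move_joints(angles): joint-space move.
- robot.grip(opening, strength=None): opening from 0.0 (shut) to 1.0 (fully open); strength is the grip in N (None keeps the last); returns when the fingers have stopped.
- robot.sleep(seconds).
- robot.inverse_kinematics(position, orientation): joint angles nearest the present ones, or None.
- robot.sense(): the state.
- robot.grab_frame(name): name is "side" or "top" or "wrist"; returns a dict with "image" (480x640x3 uint8, red, green, blue), "range_z" (480x640 float32, m along the optical axis (not along the pixel's ray), 0 where there is no reading), "fx", "fy", "cx", "cy" (pixels), "R" (3x3) and "t" (3): a world point X has camera coordinates R X + t. Camera axes: x right, y down, z forward; pixel columns grow to the right and rows downward; lengths in m; the calibration is good to about 2 mm. A picture is of the moment at which its call begins.
A pose or a line that the arm cannot do raises robot.IKError and nothing moves.
- robot.close_job(): hands the job in; it is judged then, once.
The state is a dict: "t": time; "joint_pos": joint angles; "joint_velocities": joint speeds; "effort": joint torques, N m; "tcp_pos": TCP position; "tcp_rot": TCP orientation; "wrist_force": force on the tool from outside, world axes, zero at the start; "torque": the same for the moment, N m; "opening": opening from 0.0 (shut) to 1.0 (fully open); "gripper_force": force on a finger pad.
Only numpy, scipy, OpenCV 4.12 (cv2) and the standard library are available. Lean on these libraries where they do the work, as an engineer would, in place of code of your own. Each camera call takes 0.05 s, during which the arm holds its last target. There are 200 camera calls.

### The job

On the vial rack, push the sliding end stop by its upright steel tab along the rail towards the vials, past the first notch, until it clicks into the second notch, so that the four vials are closed up at the end of the lane; then move clear and leave it clicked in. Push only the stop: do not touch, lift or tip the vials in the rack, and leave the things round it where they are.

Things in the scene. Friction and masses are not known exactly. Their poses are not given: they have to be found in the camera images.
- rack: White vial rack with a rail, fixed during a run, 92 mm wide (x -50 to +42) and 280 mm long (y -150 to +130 mm). Origin on the table, z up. Its lane for the vials runs along y: 26 mm wide, centred on x = +12 mm, floor at z = 8, side walls up to z = 21 mm. On its -x side a 12 mm wide aluminium rail (centred on x = -30, top z = 26, end caps to z = 29 mm) runs along y, with two V notches in its top
- stop (a joint): Travel of the sliding end stop along the rack's +y, towards the vials (m). Starts at 0 to 0.045, stays where left, limit 0.130. Its spring plunger sits in the first notch at 0.090, in the second at 0.113. Plain sliding takes about 2 N. From about 4 mm before a notch's centre it drops in and snaps forward by itself (force dip); pushing on out takes about 10 N, and 5 mm past the centre it is out
- push_face (a point): Point on the flat rear (-y) face of the stop's upright steel tab, 66 mm above the table, to be pushed towards the rack's +y; axes as the rack's. The tab is 50 mm wide along x (this point in its middle), 6 mm thick, from 38 to 84 mm above the table; behind it stand only the low rail and lane walls
- plunger_axis (a point): On the stop: plunger axis at the height of the rail's top; 20 mm ahead (+y) of the tab's rear face. The stop's carriage reaches 20 mm to either side along y; the black plunger cap tops out 58 mm above the table and sinks about 2.5 mm in a notch. The steel pusher plate in the lane has its front face 25 mm ahead (+y) of this point and reaches 43 mm above the table
- lane_end (a point): Centre of the lane's closed end, on its floor: inner face of the end wall (34 mm wide, top 42 mm above the table). With the stop in the second notch 98 mm of lane are left for the four vials
- first_notch (a point): Rail top at the first notch (V across the rail, 12 mm long, 5 mm deep); the plunger is centred here at stop = 0.090. Axes as the rack's
- second_notch (a point): Rail top at the second notch (same V, 23 mm further along +y); the plunger is centred here at stop = 0.113. Beyond it the rail is plain: pushed more than 4 mm too far, the stop does not come back by itself. Axes as the rack's
- vial_a: One of four standing stoppered vials in the lane (22 mm diameter, 43 mm high), loose, in a row with gaps; origin at the centre of its underside, z up
- vial_b: One of four standing stoppered vials in the lane (22 mm diameter, 43 mm high), loose, in a row with gaps; origin at the centre of its underside, z up
- vial_c: One of four standing stoppered vials in the lane (22 mm diameter, 43 mm high), loose, in a row with gaps; origin at the centre of its underside, z up
- vial_d: One of four standing stoppered vials in the lane (22 mm diameter, 43 mm high), loose, in a row with gaps; origin at the centre of its underside, z up
- big_vial: Bystander: a larger stoppered vial standing on the table beyond the rack, 27 mm diameter, 51 mm high; origin under its centre
- counter: Bystander: a hand tally counter lying on the table to the right, 62 x 47 x 21 mm; origin under its centre
- gel: Bystander: a green pump bottle of hand gel standing to the left, 38 x 65 x 134 mm; origin under its centre
There are look-alikes about, which are no part of the job. Leave any blue or orange look-alike of the vial_c alone. What is shaped like the vial_d but blue is not meant.

How it is judged:
By the outcome, as a careful person would: the job done as asked, in the order asked, and still so for the second after the job is handed in, with the robot touching nothing.
It also fails if it takes over 40 s, if anything falls off the work surface, if the arm or the gripper's body presses on something with over 40 N, if the wrist force passes 120 N, or if a joint passes its speed limit or range.

## Working session

There is one attempt and no reset: what is moved stays moved. The work goes in short steps, each a Python script; the robot and the scene stay as the last script left them, time stands still between calls to the robot, and variables do not carry over. Pictures are saved under pics/ and viewed, at most 10 in all, crops included, and the job is handed in when it is done.

```bash
mkdir -p pics; ls; python3 - <<'E'
from plant import robot
import numpy as np, cv2
for n in ("top","side"):
    f=robot.grab_frame(n); np.savez(n+"0.npz",**f)
    cv2.imwrite(f"pics/{n}0.png",f["image"][:,:,::-1]); print(n,f["fx"],f["cx"],f["R"],f["t"], -f["R"].T@f["t"])
s=robot.sense(); print(s, robot.nose_length)
E
```

```text
pics
top 559.341090021125 329.3769072514413 [[ 0.00428421 -0.99997348  0.0058886 ]
 [-0.99850909 -0.00459824 -0.05439162]
 [ 0.05441725 -0.0056468  -0.99850232]] [-0.0348097   0.52256553  1.43165734] [ 0.4440287  -0.02432161  1.45814133]
side 523.6934222901344 312.9693993696777 [[-0.97455041 -0.22414868 -0.00297771]
 [-0.14475653  0.63940186 -0.75512304]
 [ 0.17116379 -0.73547443 -0.65557633]] [0.50515735 0.12895155 0.94825689] [0.34866064 0.72819718 0.72053328]
{'t': 0.1, 'joint_pos': array([-1.15887591,  0.46934626, -0.04858624,  1.53359945,  0.0240685 ,
        1.14100842, -0.08225974]), 'joint_velocities': array([ 1.28032405e-03, -2.33817665e-03,  7.96220424e-04, -9.97392245e-04,
        5.40610505e-04, -7.69419639e-04,  5.89189552e-05]), 'effort': array([ 2.58193531e-04, -5.11514461e+01, -4.72886825e-02, -2.38393039e+01,
        1.07326629e-02,  4.35083726e-03, -1.95842915e-06]), 'tcp_pos': array([0.28777252, 0.61000715, 0.24136553]), 'tcp_rot': array([-3.13981565e+00,  3.86695280e-05,  2.70082117e+00]), 'wrist_force': array([-0.01348171,  0.00595383,  0.22586775]), 'torque': array([-0.01125861,  0.01232749,  0.01008533]), 'gripper_force': 0.0, 'opening': 1.000832774563901} 0.011
```

View pics/top0.png

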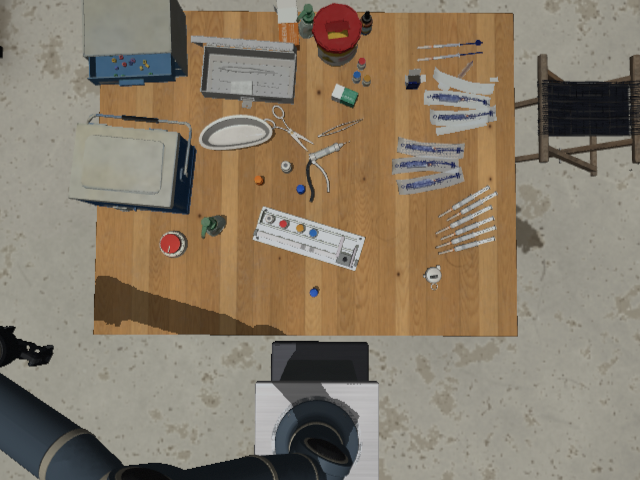

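View pics/side0.png

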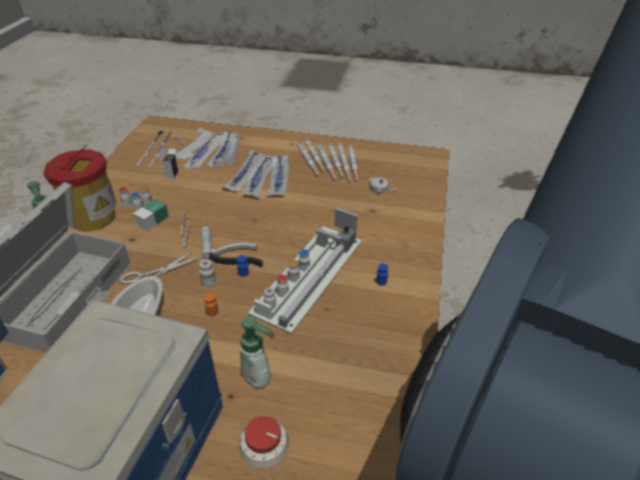

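The top view shows the rack from about (253,208) to (366,270). The vials are at the left end and the stop with its tab is at about (347,257), so rack +y is roughly world +y. The side view shows the tab upright at (345,222). The arm is clear of the rack.

```bash
cat > h.py <<'E'
import numpy as np, cv2
def ray(f,u,v,z):
    R,t=f["R"],f["t"]; C=-R.T@t
    d=R.T@np.array([(u-f["cx"])/f["fx"],(v-f["cy"])/f["fy"],1.]); return C+d*(z-C[2])/d[2]
def cloud(f):
    Z=f["range_z"]; v,u=np.indices(Z.shape)
    P=np.stack([(u-f["cx"])/f["fx"]*Z,(v-f["cy"])/f["fy"]*Z,Z],-1)
    return (P-f["t"])@f["R"]
def proj(f,X):
    c=f["R"]@np.array(X)+f["t"]; return f["fx"]*c[0]/c[2]+f["cx"],f["fy"]*c[1]/c[2]+f["cy"]
E
python3 - <<'E'
from h import *
f=dict(np.load("top0.npz")); im=f["image"]
hsv=cv2.cvtColor(im,cv2.COLOR_RGB2HSV)
m=np.zeros(im.shape[:2],np.uint8); m[200:278,248:372]=1
w=((hsv[...,1]<50)&(hsv[...,2]>90)&(m>0)).astype(np.uint8)
w=cv2.morphologyEx(w,cv2.MORPH_CLOSE,np.ones((5,5)))
cs,_=cv2.findContours(w,0,2); c=max(cs,key=cv2.contourArea)
b=cv2.boxPoints(cv2.minAreaRect(c)); print(b)
B=np.array([ray(f,u,v,.008)for u,v in b]); print(B.round(4)); print(np.linalg.norm(B-np.roll(B,1,0),axis=1),B.mean(0))
for n in("top","side"):
    g=dict(np.load(n+"0.npz")); P=cloud(g)
    k=(g["range_z"]>0)&(P[...,2]>.062)&(P[...,2]<.1)&(abs(P[...,0]-.42)<.2)&(P[...,1]>-.2)&(P[...,1]<.02)
    print(n,k.sum(),P[k].min(0),P[k].max(0),P[k].mean(0)) if k.any() else 0
    if k.any(): print(cv2.minAreaRect(P[k][:,:2].astype(np.float32)))
cv2.imwrite("pics/topc.png",cv2.resize(im[195:300,240:380,::-1],None,fx=5,fy=5,interpolation=cv2.INTER_CUBIC))
E
```

```text
[[251.44322 239.05948]
 [261.86487 205.18921]
 [365.0216  236.92975]
 [354.59998 270.80002]]
[[ 0.5173  0.1696  0.008 ]
 [ 0.6057  0.1436  0.008 ]
 [ 0.5242 -0.1251  0.008 ]
 [ 0.4363 -0.0982  0.008 ]]
[0.27979486 0.09215115 0.28075027 0.09196451] [0.52087197 0.02246552 0.008     ]
top 55 [ 0.44592778 -0.09786119  0.0632765 ] [ 0.49274422 -0.08063455  0.08849773] [ 0.46988733 -0.08930272  0.08115032]
((0.4695069193840027, -0.08942532539367676), (0.006068629678338766, 0.04895928129553795), 73.49354553222656)
side 256 [ 0.44874486 -0.09603609  0.0621818 ] [ 0.49639437 -0.07578126  0.08945358] [ 0.47217597 -0.08494164  0.07594013]
((0.47287726402282715, -0.08558516204357147), (0.01069751475006342, 0.0494985356926918), 69.50823974609375)
```

View pics/topc.png

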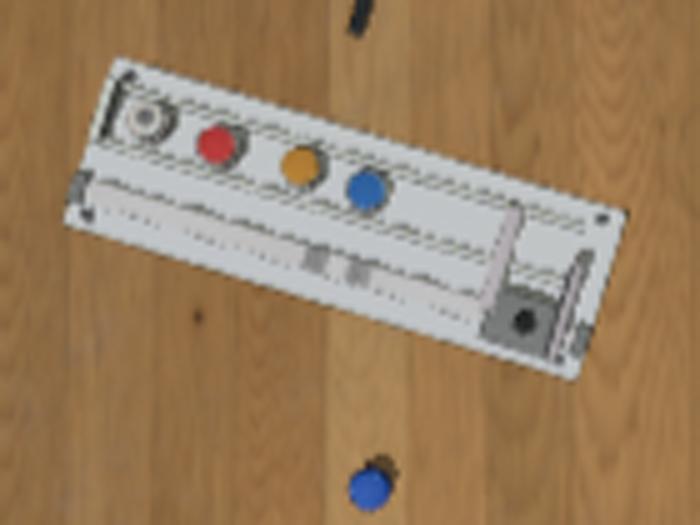

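The crop shows the stop with its plunger cap at about (345,259) in full-image pixels. The grey notches are at about (311,249) for the first and (303,247) for the second. The vials are well ahead, starting at (313,233).

```bash
cat >> h.py <<'E'
yaw=np.arctan2(.5173-.4363+.6057-.5242,.1696+.0982+.1436+.1251)  # rack y tilt towards +x
ey=np.array([np.sin(yaw),np.cos(yaw)]); ex=np.array([np.cos(yaw),-np.sin(yaw)])
O=np.array([.5209,.0225])+.004*ex+.010*ey
def rk(p): d=np.array(p)[:2]-O; return np.array([d@ex,d@ey])
def wd(x,y): return O+x*ex+y*ey
E
python3 - <<'E'
from h import *
from plant import robot
f=dict(np.load("top0.npz")); g=dict(np.load("side0.npz"))
print("yaw",np.degrees(yaw),"O",O)
print("tab",rk([.4695,-.0894]),rk([.4729,-.0856]))
print("plunger",rk(ray(f,344.8,259,.058)))
print("n1",rk(ray(f,311.4,249,.026)),"n2",rk(ray(f,303.4,246.6,.026)))
P=cloud(f)
for n,(u,v) in dict(gel=(212,226),cooler=(140,165),big=(315,292)).items(): print(n,P[v-12:v+12,u-12:u+12].reshape(-1,3).max(0),P[v,u])
w=wd(-.012,rk([.4695,-.0894])[1]-.05); print("approach",w)
for a in (np.pi/2-yaw,-np.pi/2-yaw):
    for z in(.24,.055): print(a,robot.inverse_kinematics([*w,z],[np.pi,0,a]))
print(robot.inverse_kinematics([.25,.43,.242],robot.sense()["tcp_rot"]))
E
```

```text
yaw 16.850988361468897 O [0.52762708 0.03091108]
tab [-0.02075501 -0.13199524] [-0.01860255 -0.12737281]
plunger [-0.02951425 -0.11548901]
n1 [-0.02941047 -0.02711536] n2 [-0.02956278 -0.00571775]
gel [0.58330262 0.30695485 1.45814133] [0.54418169 0.25396331 0.09776584]
cooler [0.70434559 0.4290862  1.45814133] [0.67568208 0.40049124 0.19268679]
big [0.4440287  0.03569509 1.45814133] [0.38268583 0.00331972 0.04264033]
approach [ 0.4633849  -0.13979103]
1.2766910976720198 [-0.49809227  0.18786171  0.81342457  2.01005073 -0.16119423  1.00758035
  0.0989607 ]
1.2766910976720198 [-0.43540328  0.56529047  0.83851985  2.17632369 -0.68213783  0.68392631
  0.5864424 ]
-1.8649015559177733 [ 1.23166709  0.43870234 -1.29872131  1.92912589  0.46883889  1.13250093
  2.59556205]
-1.8649015559177733 [-0.5935054   0.71754815  1.10758534  2.18277254 -0.9200327   0.83211705
 -2.31973757]
[-1.08078173  0.18229849 -0.05511659  1.94272913  0.0117655   1.01864396
 -0.01115124]
```

```bash
cat > mv.py <<'E'
from h import *
from plant import robot
ori=[np.pi,0,np.pi/2-yaw]; X=-.020; Z=.058
E
python3 - <<'E'
from mv import *
robot.move_straight([.25,.43,.242],vel=.3)
robot.grip(0.0)
robot.goto([*wd(X,-.180),.20],ori)
robot.move_straight([*wd(X,-.180),Z],vel=.15)
s=robot.sense(); print(s["t"],rk(s["tcp_pos"]),s["tcp_pos"],s["tcp_rot"],s["wrist_force"],s["joint_pos"])
for n in("side","wrist"):
    f=robot.grab_frame(n); cv2.imwrite(f"pics/{n}1.png",f["image"][:,:,::-1])
c=robot.move_straight([*wd(X,-.130),Z],vel=.02,contact_N=1.5)
s=robot.sense(); print(c,s["t"],rk(s["tcp_pos"]),s["wrist_force"])
E
```

```text
4.8917 [-0.01940439 -0.18006094] [ 0.45685917 -0.13579337  0.05857354] [ 3.14021755e+00 -1.24125141e-04  1.27663290e+00] [ 0.15421585 -0.70664804  0.74386608] [-0.35934632  0.50093901  0.7142201   2.18785218 -0.5579639   0.63647003
  0.46132298]
True 6.7 [-0.02034608 -0.14218377] [-0.69098734 -0.54228643  0.68901163]
```

View pics/side1.png

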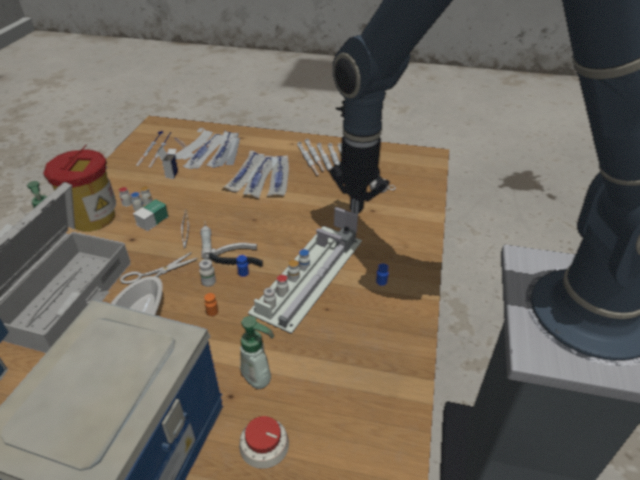

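The gripper now stands behind the tab at about (347,215), aligned with it and with nothing else touched. It made contact at TCP rack y = -142 mm, so I expect the first notch near TCP y = -54 mm.

```bash
cat >> mv.py <<'E'
def step(y,vel=.02):
    robot.move_straight([*wd(X,y),Z],vel=vel); s=robot.sense()
    print("%.2f cmd %.1f y %.2f x %.1f F %.2f"%(s["t"],y*1e3,rk(s["tcp_pos"])[1]*1e3,rk(s["tcp_pos"])[0]*1e3,s["wrist_force"][:2]@ey)); return s
E
python3 - <<'E'
from mv import *
step(-.10,.04); step(-.068,.04)
for y in np.arange(-.067,-.0445,.001):
    s=step(y)
    if s["wrist_force"][:2]@ey<-7: break
f=robot.grab_frame("top"); np.savez("top2.npz",**f); cv2.imwrite("pics/top2.png",cv2.resize(f["image"][195:300,240:380,::-1],None,fx=5,fy=5,interpolation=cv2.INTER_CUBIC))
E
```

```text
7.91 cmd -100.0 y -99.42 x -19.3 F 0.34
8.86 cmd -68.0 y -67.21 x -20.6 F -0.18
9.11 cmd -67.0 y -66.84 x -20.2 F 0.40
9.36 cmd -66.0 y -66.05 x -20.0 F -0.54
9.61 cmd -65.0 y -65.27 x -20.0 F -1.69
9.86 cmd -64.0 y -63.93 x -20.0 F -1.78
10.11 cmd -63.0 y -62.38 x -20.0 F 1.22
10.36 cmd -62.0 y -61.74 x -20.0 F 0.04
10.61 cmd -61.0 y -60.89 x -20.0 F 0.17
10.86 cmd -60.0 y -59.93 x -20.0 F 0.24
11.11 cmd -59.0 y -58.92 x -20.0 F 0.66
11.36 cmd -58.0 y -57.92 x -20.0 F 0.27
11.61 cmd -57.0 y -56.91 x -20.0 F 0.09
11.86 cmd -56.0 y -55.92 x -20.0 F -0.17
12.11 cmd -55.0 y -55.46 x -20.0 F -0.92
12.36 cmd -54.0 y -55.15 x -20.0 F -4.96
12.61 cmd -53.0 y -54.59 x -20.0 F -7.43
```

```bash
python3 - <<'E'
from mv import *
for y in np.arange(-.052,-.0395,.001):
    s=step(y)
E
```

```text
12.91 cmd -52.0 y -54.42 x -20.0 F -8.36
13.16 cmd -51.0 y -54.28 x -20.0 F -9.51
13.41 cmd -50.0 y -54.14 x -20.0 F -11.98
13.66 cmd -49.0 y -54.05 x -20.1 F -13.74
13.91 cmd -48.0 y -53.94 x -20.1 F -14.77
14.16 cmd -47.0 y -53.82 x -20.0 F -18.01
14.41 cmd -46.0 y -53.76 x -20.1 F -20.14
14.66 cmd -45.0 y -47.34 x -20.0 F -2.90
14.91 cmd -44.0 y -43.12 x -20.0 F -2.42
15.16 cmd -43.0 y -42.13 x -20.0 F -0.06
15.41 cmd -42.0 y -41.54 x -20.0 F 0.12
15.66 cmd -41.0 y -40.86 x -20.0 F -1.39
15.91 cmd -40.0 y -39.76 x -20.0 F -1.29
```

View pics/top2.png

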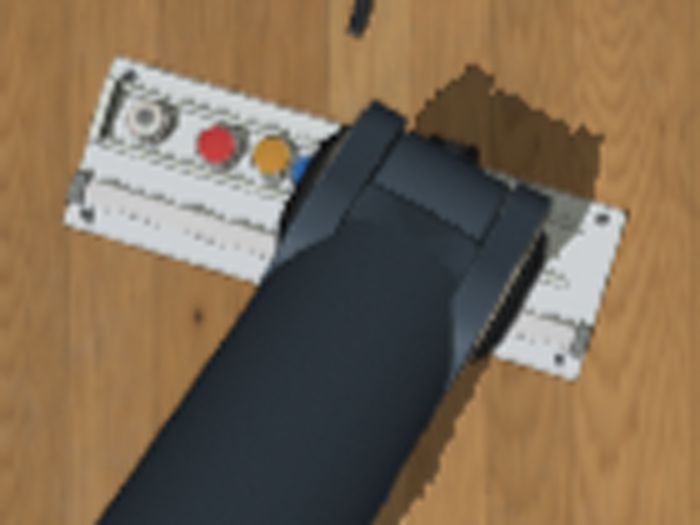

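The stop has left the first notch, and the arm hides it in this view, with the blue vial's edge at crop (303,168). The second notch should be at TCP y of about -32.5 mm.

```bash
python3 - <<'E'
from mv import *
for y in np.arange(-.0395,-.0295,.0005):
    s=step(y)
    if s["wrist_force"][:2]@ey<-5: break
E
```

```text
16.16 cmd -39.5 y -39.35 x -20.0 F -0.14
16.41 cmd -39.0 y -38.90 x -20.0 F 0.38
16.66 cmd -38.5 y -38.24 x -20.0 F -0.45
16.91 cmd -38.0 y -37.88 x -20.0 F -0.56
17.16 cmd -37.5 y -37.48 x -20.0 F 0.06
17.41 cmd -37.0 y -36.98 x -20.0 F -0.47
17.66 cmd -36.5 y -36.46 x -20.0 F 0.26
17.91 cmd -36.0 y -35.96 x -20.0 F -0.05
18.16 cmd -35.5 y -35.46 x -20.0 F -0.34
18.41 cmd -35.0 y -34.96 x -20.0 F 0.07
18.66 cmd -34.5 y -34.48 x -20.0 F -0.89
18.91 cmd -34.0 y -33.99 x -20.0 F 0.33
19.16 cmd -33.5 y -33.47 x -20.0 F -0.60
19.41 cmd -33.0 y -33.26 x -20.0 F -1.26
19.66 cmd -32.5 y -32.96 x -20.0 F -3.13
19.91 cmd -32.0 y -32.57 x -20.0 F -3.60
20.16 cmd -31.5 y -32.18 x -20.0 F -4.62
20.41 cmd -31.0 y -32.07 x -20.0 F -5.10
```

The force dipped, contact came back at about -33 mm, and the force then rose, which is the same pattern as at the first notch. I'll back off and check.

```bash
python3 - <<'E'
from mv import *
robot.move_straight([*wd(X,-.08),Z],vel=.08)
robot.move_straight([*wd(X,-.10),.2],vel=.2)
robot.goto([*wd(X-.01,-.23),.22],ori)
f=robot.grab_frame("top"); np.savez("top3.npz",**f); cv2.imwrite("pics/top3.png",cv2.resize(f["image"][195:300,240:380,::-1],None,fx=5,fy=5,interpolation=cv2.INTER_CUBIC))
g=robot.grab_frame("side"); cv2.imwrite("pics/side3.png",cv2.resize(g["image"][180:340,230:420,::-1],None,fx=4,fy=3.7,interpolation=cv2.INTER_CUBIC)); print(robot.sense()["t"])
for n,F in(("top",f),("side",g)):
    P=cloud(F); r=(P[...,:2]-O)
    X_,Y_=r@ex,r@ey
    k=(F["range_z"]>0)&(P[...,2]>.066)&(P[...,2]<.1)&(abs(X_+.02)<.03)&(Y_>-.1)&(Y_<.06)
    print(n,k.sum(),X_[k].mean(),np.median(Y_[k]))
E
```

```text
22.7333
top 55 -0.020234711821727373 -0.020908438131778496
side 236 -0.019844639885004862 -0.015390004998639285
```

View pics/top3.png

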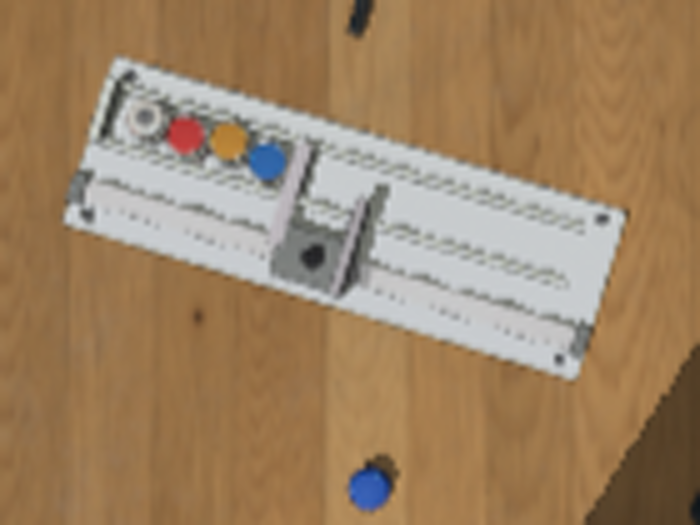

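View pics/side3.png

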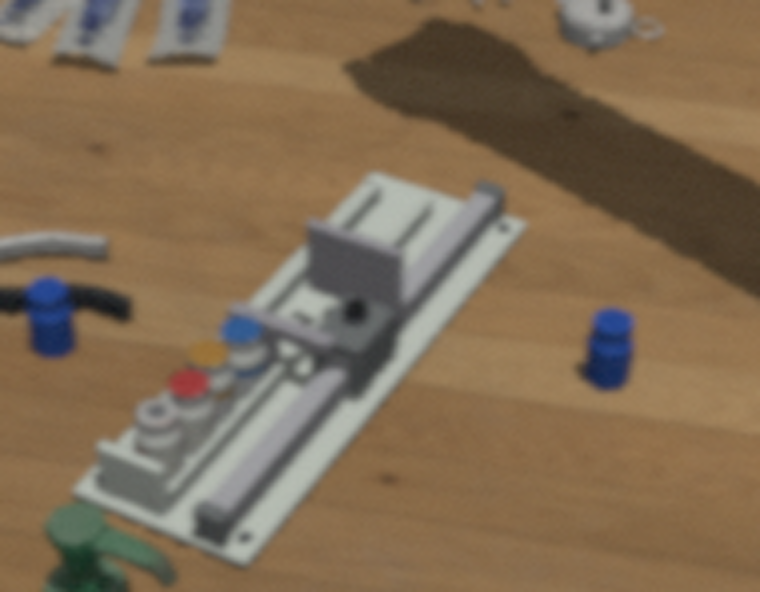

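In the top view the plunger cap has moved to crop (313,257). The four vials stand upright and closed up, from (147,118) to (268,160). The tab moved about 111–112 mm from a start of about 1.6 mm, which puts it at about 0.113, the second notch. Nothing else has moved in these views.

```bash
python3 -c "
from plant import robot
print(robot.close_job())"
```

```text
the job is handed in; nothing more can be done
None
```

The end stop is clicked into the second notch, the four vials are upright and closed up at the lane end, the arm is clear, and the job is handed in after about 23 s.

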